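# Stack three spool shafts on the V-cradle, chocked

## Task

Draw the spool-shaped shaft under the hood out by its end until it lies wholly in the open on its rail, let go, then take it by its slim neck and lay it in the empty V seat of the wooden cradle, beside the shaft there. Then push the wooden chock along the flat of the cradle snug against it, let go, and last lay the shaft from the stand on top, in the gap between the two. Leave shafts and chock centred endwise on the cradle and parallel to it, drop nothing, and leave the gear, grease tin and bearing where they are.

Things in the scene. Friction and masses are not known exactly. Their poses are not given: they have to be found in the camera images.
- rail: Fixed wooden V rail (34 mm wide, edges 24 mm above the table, x = -182 to 123 mm) on a steel plate (96 mm wide, 5 mm thick), its far part under a hood. Origin on the table under the middle of the hood's mouth; x along the rail into the hood, z up. Axis of a shaft on it: 44 mm above the table.
- shaft_hood: Shaft to lay second. 160 mm spool-shaped steel shaft: lands 46 mm diameter, 50 mm long at both ends, neck 20 mm diameter, 60 mm long between; 0.3-0.5 kg. Origin at its middle on the axis; x along the axis (either way round), y, z turn as it rolls. Starts in the hood on the rail, 40-52 mm of its near land sticking out.
- shaft_first: Shaft already in the cradle, in the V seat next to the cheek; it stays there. 160 mm spool-shaped steel shaft: lands 46 mm diameter, 50 mm long at both ends, neck 20 mm diameter, 60 mm long between; 0.3-0.5 kg. Origin at its middle on the axis; x along the axis (either way round), y, z turn as it rolls. 
- shaft_stand: Shaft to lay last, on top. 160 mm spool-shaped steel shaft: lands 46 mm diameter, 50 mm long at both ends, neck 20 mm diameter, 60 mm long between; 0.3-0.5 kg. Origin at its middle on the axis; x along the axis (either way round), y, z turn as it rolls. Starts lying on the stand.
- stand: Fixed small wooden stand, 130 x 56 mm: two V blocks (16 mm thick, 40 mm wide, 22 mm high, at x = -55 and 55 mm) under the lands of the waiting shaft, whose axis is 42 mm above the table. Origin on the table under its middle, x along the shaft, z up.
- cradle: Fixed wooden cradle: board (x -75 to 75, y -110 to 90 mm, 8 mm thick), two bearers across it (at x = -55 and 55, 16 mm thick, y -105 to 85, flat top 30 mm above the table), each with V seats 22 mm wide, 4.4 deep at y = 47 (taken) and y = -5 (empty), and a 60 mm high cheek at y = 73 to 85. Origin on the table; x along the shafts, y towards the cheek, z up.
- seat (a point): Where the second shaft's middle belongs, on the axis of a shaft in the empty V seat, 50 mm above the table; axes as the cradle's. The two lower shafts are then 6 mm apart at the lands, 32 mm at the necks.
- saddle (a point): Where the top shaft's middle belongs, on the axis of a shaft resting in the gap on the other two, 88 mm above the table; axes as the cradle's.
- chock: Loose wooden chock, 0.15-0.3 kg: strip 150 mm long (x), flat underneath, trapezium section 55 mm wide at the foot, 16 at the top, 26 high, both long faces sloping 50 degrees. On its middle stands a grip, 36 mm along x, 16 along y, 26 to 57 mm above the underside. Origin: centre of the underside, z up; either way round. Starts flat on the table.
- gear: Bystander: spur gear, 64 mm in diameter, 22 mm high, lying on the table. Origin under its centre.
- grease_tin: Bystander: round grease tin, 68 mm in diameter, 60 mm high. Origin under its centre.
- bearing: Bystander: ball bearing, 52 mm in diameter, 15 mm high. Origin under its centre.
- mouth (a point): Middle of the hood's mouth, 44 mm above the table; axes as the rail's. The grey sheet-steel hood spans x = 0 to 127, y = -36 to 36 mm, top 77 mm above the table, roof and back closed. A shaft is clear of it once its middle is at x < -82 mm; keep the middle at x > -160 so that it stays on the rail.
- chock_place (a point): Where the chock's origin belongs: on the flat top of the bearers (30 mm above the table) at cradle y = -48 mm, where the chock, its length along x, touches the seated second shaft. Axes as the cradle's; the flat runs on to y = -105 mm, so the chock can be set down short of it and slid in towards +y.
Things that resemble listed ones, but are neither listed nor needed, are in the scene too. What is shaped like the shaft_first but purple is not meant.

How it is judged:
By the outcome, as a careful person would: the job done as asked, in the order asked, and still so for the second after the job is handed in, with the robot touching nothing.
It also fails if it takes over 72 s, if anything falls off the work surface, if the arm or the gripper's body presses on something with over 40 N, if the wrist force passes 120 N, or if a joint passes its speed limit or range.

## Robot

A 6-joint arm with a two-finger parallel gripper is mounted at the origin on a cart in front of the work surface, level with it; the furniture and walls round the work are solid. World frame = base frame: x ahead of the robot, y to its left, z up, the work surface at z = 0. Lengths are in mm, angles in rad, forces in N, time in s.
With the tool pointing down it reaches from about 275 to 750 mm from the base axis. Payload 10.2 kg.
Tool frame: the origin (TCP) lies midway between the tips of the shut fingers; the grasp point (between the pads) lies 19 mm behind it (ctrl.tcp_to_grasp is the z of the grasp point in the tool frame, in mm); z points along the fingers, y is the direction in which the jaws open and shut (so a half turn about z gives the same grasp; the last joint's range is limited). The gripper opens to 85 mm and grips with 20 to 120 N. Pads are 22 mm wide; open, the fingers measure 114 mm over their backs; the gripper's body (76 mm by 85 mm) begins 54 mm behind the grasp point. The pads swing forward as they close: fully open they stand 13 mm farther back than shut.
Start: joints at [1.033, 0.313, 1.498, -0, 1.331, -0.223], TCP at [162.567, 499.203, 231.294] pointing down, gripper open.
Joint ranges: [-2.94, 2.94], [-0.97, 2.17], [0.19, 2.56], [-1.23, 4.37], [0.02, 3.11], [-2.88, 2.88]. Speed limits (rad/s): [2.39, 2.39, 3.01, 3.14, 3.14, 3.14].

## Interface

Orientations are given as a unit quaternion [w, x, y, z].
In Python, from rig import sensors, capture, order, ctrl gives the robot as it stands. The module is installed in compiled form; this text tells all that it offers.
- The arm moves only by the tool play_rows, never from a script. Its argument "deltas" is a list of rows, each a list of 7 numbers: the shift along the world's x, y, z in units of 40 mm (1.0 is 40 mm), then the turn, a rotation vector about the world's x, y, z in units of 6 degrees (1.0 is 6 degrees), then the opening, from -1 (shut) to 1 (fully open). A call has 1 to 8 rows; each row shifts and turns the commanded pose from where the row before left it; what a row does not reach is not made up. A row lasts 1/12 s, in which the tool goes at most 41.7 mm and 7.16 degrees, less where a joint would pass 70% of its speed; a pose out of reach is approached as far as the arm can. A call is refused whole if a number of a shift passes 1 or a number of a turn 1, either way. A call with a gripper value outside its range is refused whole. The fingers move at their own pace and stop on an object; "squeeze" is the grip in N (left out, the last holds). Time passes only in rows, so rows that do not move let the fingers close. It gives the time, the measured TCP pose, the force and the opening at its end, in the units of the state.
- sensors.sense(): the state, without advancing time (a new reading comes with each control period).
- capture(name): name is "side" or "top"; returns a dict with "pixels" (480x640x3 uint8, red, green, blue), "z_map" (480x640 float32, mm along the optical axis (not along the pixel's ray), 0 where there is no reading), "fx", "fy", "cx", "cy" (pixels), "k1" (the pictures are not rectified: a ray, as slopes to the right and down, at radius r is drawn at 1 + k1 r^2 times it, then the intrinsics apply), "eye" and "rotation" of the camera in the world. Camera axes: x right, y down, z forward; pixel columns grow to the right and rows downward; lengths in mm; the calibration is good to about 2 mm. A picture is of the moment at which its call begins.
- order.finish_job(): hands the job in, once; it reports no verdict.
The state is a dict: "time_s": time; "joints": joint angles; "dq": joint speeds; "tau": joint torques, N m; "eef_pos": TCP position; "ee_rot": TCP orientation; "force": force on the tool from outside, world axes, zero at the start; "wrist_torque": the same for the moment, N m; "grip_width": opening from 0.0 (shut) to 1.0 (fully open).
Only numpy, scipy, OpenCV 4.12 (cv2) and the standard library are available. Lean on these libraries where they do the work, as an engineer would, in place of code of your own. Each camera call takes 0.05 s, during which the arm holds its last target. There are 200 camera calls.

## Working session

There is one attempt and no reset: what is moved stays moved. The work goes in short steps, Python scripts to look and compute and a tool call to move; the robot and the scene stay as the last step left them, time stands still between calls to the robot, and variables do not carry over. Pictures are saved under pics/ and viewed, about 8 in all and at most 12, crops included, and the job is handed in when it is done.

Besides the shell and the picture viewer there is one more tool, called after "Call:" as name(argument=value, ...) on one line, values as JSON. play_rows: Moves the arm, as the interface text tells. Its arguments: {"type":"object","properties":{"deltas":{"type":"array","items":{"type":"array","items":{"type":"number"}}},"squeeze":{"type":"number"}},"required":["deltas"]}

```bash
mkdir -p pics; cat > h.py <<'E'
import numpy as np, cv2
from rig import sensors, capture, order, ctrl
def cloud(c):
    v,u=np.mgrid[0:480,0:640].astype(float)
    K=np.array([[c['fx'],0,c['cx']],[0,c['fy'],c['cy']],[0,0,1]])
    p=cv2.undistortPoints(np.stack([u.ravel(),v.ravel()],1)[:,None],K,np.array([c['k1'],0,0,0.]))[:,0]
    z=c['z_map'].ravel()
    P=np.c_[p*z[:,None],z]@np.array(c['rotation']).T+np.array(c['eye'])
    P[z==0]=np.nan
    return P.reshape(480,640,3)
def snap(n,f):
    c=capture(n); cv2.imwrite(f'pics/{f}.png',cv2.cvtColor(c['pixels'],cv2.COLOR_RGB2BGR)); np.savez(f'pics/{f}.npz',P=cloud(c),img=c['pixels']); return c
E
python3 - <<'E'
from h import *
for n in('top','side'):
    c=snap(n,n+'0'); print(n,c['eye'],c['rotation'],c['fx'],c['k1'])
print(sensors.sense(),ctrl.tcp_to_grasp)
E
```

```text
Traceback (most recent call last):
  File "h.py", line 12, in snap
    c=capture(n); cv2.imwrite(f'pics/{f}.png',cv2.cvtColor(c['pixels'],cv2.COLOR_RGB2BGR)); np.savez(f'pics/{f}.npz',P=cloud(c),img=c['pixels']); return c
                                                                                                                       ~~~~~^^^
  File "h.py", line 8, in cloud
    P=np.c_[p*z[:,None],z]@np.array(c['rotation']).T+np.array(c['eye'])
      ~~~~~~~~~~~~~~~~~~~~^~~~~~~~~~~~~~~~~~~~~~~~~~
ValueError: matmul: Input operand 1 has a mismatch in its core dimension 0, with gufunc signature (n?,k),(k,m?)->(n?,m?) (size 4 is different from 3)
```

View pics/top0.png

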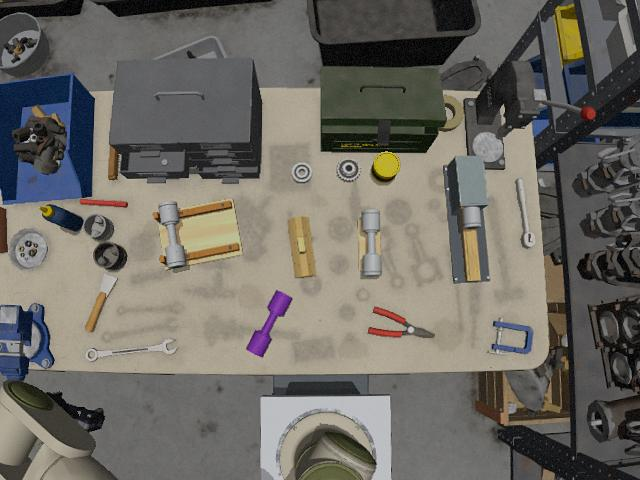

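The top view shows the cradle with a shaft at about (200,235), the chock at (302,247), the stand shaft at (371,242), and the hood at (467,180) with the rail at (472,250). The bearing is at (301,172), the gear at (348,170) and the tin at (386,166). The only lookalike is the purple shaft at (270,323), which I leave alone. The rotation comes as a quaternion, so I'll fix the helper for that.

```bash
sed -i "s/np.array(c\['rotation'\]).T/Rot(c['rotation']).T/; 2a from scipy.spatial.transform import Rotation as R\ndef Rot(q): return R.from_quat(np.roll(q,-1)).as_matrix()" h.py
python3 - <<'E'
from h import *
for n in('top','side'):
    c=snap(n,n+'0'); print(n,c['eye'],c['rotation'],c['fx'],c['k1'])
print(sensors.sense(),ctrl.tcp_to_grasp)
d=np.load('pics/top0.npz');P=d['P']
for nm,(u,v) in dict(cradleTL=(155,205),chockgrip=(302,245),standshaft=(371,242),nearland=(470,215),hood=(467,180),tin=(386,166),table=(330,300)).items(): print(nm,P[v,u].round(1))
a=cv2.imread('pics/top0.png'); cv2.imwrite('pics/crop0.png',cv2.resize(a[145:300,140:500],None,fx=2.2,fy=2.2,interpolation=cv2.INTER_CUBIC))
E
```

```text
top [ 334.92723753   33.81750318 1229.89392533] [ 0.04840422 -0.70332815  0.70596501 -0.06782286] 492.0580416258988 -0.1349018853403489
side [ 604.79409677 1088.11852527  576.83871266] [-0.02542607  0.01651606  0.83887191 -0.54348381] 531.8991210145472 -0.07198411587475426
{'time_s': 0.15, 'joints': array([ 1.03259289e+00,  3.13336818e-01,  1.49820282e+00,  5.67884352e-07,
        1.33099486e+00, -2.23388519e-01]), 'dq': array([ 3.38113376e-05, -1.55738569e-04, -2.89548565e-03,  1.41995993e-03,
        2.55860283e-04, -9.61150235e-04]), 'tau': array([ 1.32571597e-03, -4.12365925e+01, -2.59798265e+01, -2.26535176e-04,
        3.15951169e-03, -1.47093729e-06]), 'eef_pos': array([162.47744361, 499.04640184, 230.88117678]), 'ee_rot': array([-1.75280382e-04,  1.56758294e-01,  9.87636884e-01, -4.37091166e-04]), 'force': array([-1.1343364,  0.424275 ,  0.0130553]), 'wrist_torque': array([-0.00511002,  0.01450872, -0.05469481]), 'grip_width': 0.9991377889517437} -18.700000000000003
cradleTL [628.2 434.6   2.4]
chockgrip [515.2  53.8  55.3]
standshaft [ 522.7 -113.8   52.8]
nearland [ 587.6 -360.2   66. ]
hood [ 673.3 -353.6   79.3]
tin [ 715.2 -156.    54.5]
table [385.  -15.    1.3]
```

View pics/side0.png

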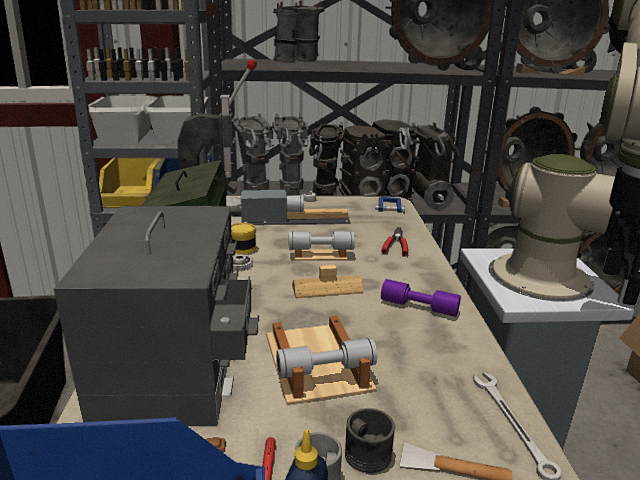

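View pics/crop0.png

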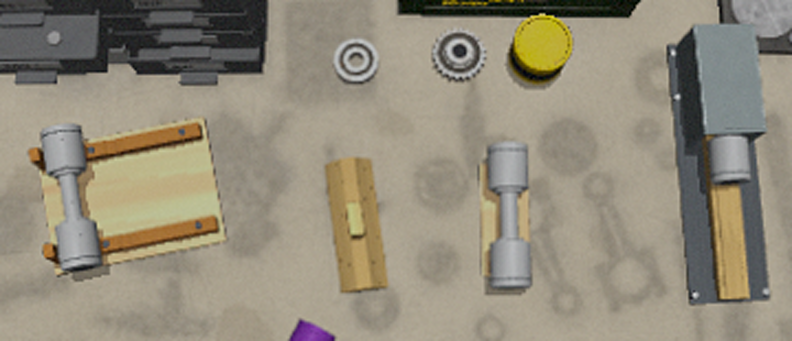

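```bash
cat >> h.py <<'E'
from scipy.optimize import least_squares
def box(p,c,h):
    q=abs(p-np.array(c))-np.array(h); return np.linalg.norm(np.maximum(q,0),axis=1)+np.minimum(q.max(1),0)
def cyl(p,x0,r,hl):
    q=np.c_[np.hypot(p[:,1],p[:,2])-r,abs(p[:,0]-x0)-hl]; return np.linalg.norm(np.maximum(q,0),axis=1)+np.minimum(q.max(1),0)
mn=np.minimum
def spool(p): return mn(mn(cyl(p,-55,23,25),cyl(p,55,23,25)),cyl(p,0,10,80))
def chock(p):
    s,c=np.sin(np.radians(50)),np.cos(np.radians(50))
    f=np.maximum.reduce([(abs(p[:,1])-27.5)*s+p[:,2]*c,p[:,2]-26,-p[:,2],abs(p[:,0])-75])
    return mn(f,box(p,[0,0,41.5],[18,8,15.5]))
def cradle(p):
    d=box(p,[0,-10,4],[75,100,4])
    for x in(-55,55): d=mn(d,mn(box(p,[x,-10,15],[8,95,15]),box(p,[x,79,30],[8,6,30])))
    q=p-np.array([0,47,50]); return mn(d,spool(q))
def rail(p):   # hood + plate (rail centre)
    return mn(box(p,[63.5,0,38.5],[63.5,36,38.5]),box(p,[-29.5,0,2.5],[152.5,48,2.5]))
def pts(f,x,y,rad,zlo,zhi=150):
    P=np.load(f'pics/{f}.npz')['P'].reshape(-1,3); 
    return P[(np.hypot(P[:,0]-x,P[:,1]-y)<rad)&(P[:,2]>zlo)&(P[:,2]<zhi)]
def fit(sdf,P,x,y,yaw,z,fz=True):
    def f(t):
        q=P-np.array([t[0],t[1],z+t[3]]); c,s=np.cos(t[2]),np.sin(t[2])
        return np.r_[sdf(np.c_[q[:,0]*c+q[:,1]*s,-q[:,0]*s+q[:,1]*c,q[:,2]]),t[3]]
    best=None
    for dx in(-8,0,8):
        r=least_squares(f,[x+dx,y,yaw,0],loss='soft_l1',f_scale=1.5,x_scale=[1,1,.01,1])
        if best is None or r.cost<best.cost: best=r
    r=best; return np.r_[r.x[:2],np.degrees(r.x[2]),r.x[3]].round(2),round(float(np.median(abs(r.fun))),2),len(P)
E
cat > m.py <<'E'
from h import *
for f in('top0','side0'):
    print(f)
    print('stand',fit(spool,pts(f,520,-114,95,26),520,-114,0,42))
    print('chock',fit(chock,pts(f,515,54,95,5),515,54,.1,0))
    print('cradle',fit(cradle,pts(f,545,330,150,5),545,345,.15,0))
    print('rail',fit(rail,np.r_[pts(f,680,-355,80,55,85),pts(f,550,-365,200,3,8)],620,-357,.05,0))
E
python3 m.py
```

```text
top0
stand (array([ 5.2305e+02, -1.1438e+02,  2.9000e-01,  2.4000e-01]), 1.11, 1005)
chock (array([519.19,  56.7 ,   7.6 ,   1.81]), 1.2, 1231)
cradle (array([5.5317e+02, 3.2630e+02, 1.0010e+01, 4.0000e-02]), 1.59, 4614)
rail (array([ 6.0161e+02, -3.6768e+02,  1.2200e+00,  2.6000e-01]), 2.1, 4092)
side0
stand (array([ 5.2264e+02, -1.1215e+02,  4.1000e-01, -3.3000e-01]), 1.31, 944)
chock (array([5.1747e+02, 6.0190e+01, 7.5900e+00, 4.4000e-01]), 1.3, 1269)
cradle (array([5.5248e+02, 3.2935e+02, 1.0650e+01, 1.4000e-01]), 0.97, 7292)
rail (array([ 6.0898e+02, -3.6526e+02,  2.1700e+00, -3.0000e-02]), 1.24, 1225)
```

```bash
cat >> h.py <<'E'
def rail(p,s=-30.):
    d=mn(box(p,[63.5,0,38.5],[63.5,36,38.5]),box(p,[-29.5,0,2.5],[152.5,48,2.5]))
    d=mn(d,box(p,[-29.5,0,12],[152.5,17,12]))
    return mn(d,cyl(p-np.array([0,0,44]),s+40,23,40))
E
python3 - <<'E'
from h import *
for f in('top0','side0'):
    P=pts(f,580,-363,220,3,100)
    P=P[(abs(P[:,1]+363)<60)]
    for s in(-40,-45,-50,-55): print(f,s,fit(lambda p:rail(p,s),P,620,-360,.03,0))
E
```

```text
top0 -40 (array([ 6.1330e+02, -3.6865e+02,  2.1700e+00,  7.0000e-02]), 1.58, 4931)
top0 -45 (array([ 6.1428e+02, -3.6861e+02,  2.1600e+00,  7.0000e-02]), 1.59, 4931)
top0 -50 (array([ 6.1514e+02, -3.6861e+02,  2.1600e+00,  6.0000e-02]), 1.59, 4931)
top0 -55 (array([ 6.1621e+02, -3.6858e+02,  2.1400e+00,  5.0000e-02]), 1.57, 4931)
side0 -40 (array([ 6.1653e+02, -3.6521e+02,  2.2100e+00, -3.5000e-01]), 1.86, 2789)
side0 -45 (array([ 6.1743e+02, -3.6517e+02,  2.1900e+00, -3.7000e-01]), 1.83, 2789)
side0 -50 (array([ 6.1842e+02, -3.6513e+02,  2.1700e+00, -3.7000e-01]), 1.86, 2789)
side0 -55 (array([ 6.1915e+02, -3.6511e+02,  2.1600e+00, -3.8000e-01]), 1.83, 2789)
```

The fits put the mouth at about (616,-367) with yaw 2.2°. The stand shaft is at (523,-113) with yaw 0.3°, the chock at (518,58) with yaw 7.6°, and the cradle at (553,328) with yaw 10.3°. I choose the grey land sticking out of the hood at crop (730,158). Now travelling toward it.

Call:
play_rows(deltas=[[0.4, -0.8, 0, 0, 0, 0.85, 1], [0.4, -0.8, 0, 0, 0, 0.85, 1], [0.4, -0.8, 0, 0, 0, 0.85, 1], [0.4, -0.8, 0, 0, 0, 0.85, 1], [0.4, -0.8, 0, 0, 0, 0, 1], [0.4, -0.8, 0, 0, 0, 0, 1], [0.4, -0.8, 0, 0, 0, 0, 1], [0.4, -0.8, 0, 0, 0, 0, 1]], squeeze=50)

```text
time_s: 0.82
eef_pos: [290.8, 241.6, 231.3]
ee_rot: [0.0, -0.021, 1.0, -0.0]
force: [1.1, 0.8, -0.2]
grip_width: 0.997
```

Call:
play_rows(deltas=[[0.4, -0.8, 0, 0, 0, 0, 1], [0.4, -0.8, 0, 0, 0, 0, 1], [0.4, -0.8, 0, 0, 0, 0, 1], [0.4, -0.8, 0, 0, 0, 0, 1], [0.4, -0.8, 0, 0, 0, 0, 1], [0.4, -0.8, 0, 0, 0, 0, 1], [0.4, -0.8, 0, 0, 0, 0, 1], [0.4, -0.8, 0, 0, 0, 0, 1]])

```text
time_s: 1.48
eef_pos: [418.9, -14.6, 231.3]
ee_rot: [0.0, -0.02, 1.0, 0.0]
force: [0.7, 0.6, -0.7]
grip_width: 1.002
```

```bash
python3 - <<'E'
from h import *
s=sensors.sense();print(s['eef_pos'],s['ee_rot'],s['joints'])
for f in('top0','side0'):
    P=pts(f,620,-366,140,62,72); P=P[abs(P[:,1]+367)<16]
    Q=pts(f,660,-366,120,73,90)
    print(f,np.percentile(P[:,0],[1,3,50]),np.percentile(Q[:,0],[1,3,97,99]),np.percentile(Q[:,1],[2,98]),np.median(P[:,1]))
E
```

```text
[418.9012207  -14.63692046 231.27401117] [ 1.87222926e-05 -2.04129362e-02  9.99791634e-01  1.91422534e-05] [-3.16108887e-01  7.63510853e-02  1.78799023e+00  5.06693006e-05
  1.27722863e+00 -1.92774858e+00]
top0 [560.16465782 560.64712785 586.88710524] [610.5119258  612.68458153 733.72341497 736.45194305] [-401.54537705 -330.90287735] -367.71326490688205
side0 [562.59563081 562.71316054 582.9116779 ] [611.64452859 614.537144   735.0350386  737.39899562] [-396.21740744 -321.7893955 ] -360.01806130288
```

Call:
play_rows(deltas=[[0.34, -0.74, 0, 0, 0, 0, 1], [0.34, -0.74, 0, 0, 0, 0, 1], [0.34, -0.74, 0, 0, 0, 0, 1], [0.34, -0.74, 0, 0, 0, 0, 1], [0.34, -0.74, 0, 0, 0, 0, 1], [0.34, -0.74, 0, 0, 0, 0, 1], [0.34, -0.74, 0, 0, 0, 0, 1], [0.34, -0.74, 0, 0, 0, 0, 1]])

```text
time_s: 2.15
eef_pos: [527.7, -251.1, 230.9]
ee_rot: [-0.0, -0.021, 1.0, 0.0]
force: [0.4, 0.1, 1.1]
grip_width: 0.998
```

Call:
play_rows(deltas=[[0.34, -0.74, 0, 0, 0, 0, 1], [0.34, -0.74, 0, 0, 0, 0, 1], [0.36, -0.74, 0, 0, 0, 0, 1], [0.36, -0.7, 0, 0, 0, 0, 1], [0, 0, -0.8, 0, 0, 0, 1], [0, 0, -0.8, 0, 0, 0, 1], [0, 0, -0.8, 0, 0, 0, 1], [0, 0, -0.5, 0, 0, 0, 1]])

```text
time_s: 2.82
eef_pos: [582.3, -365.6, 111.0]
ee_rot: [-0.002, -0.021, 1.0, 0.002]
force: [-0.3, -0.3, -0.4]
grip_width: 1.0
```

```bash
python3 - <<'E'
from h import *
s=sensors.sense();print(s['eef_pos'],s['ee_rot'],s['joints'],s['force'])
snap('side','side1');snap('top','top1')
a=cv2.imread('pics/side1.png')[120:270,180:440];b=cv2.imread('pics/top1.png')[120:300,400:540]
a=cv2.resize(a,None,fx=2,fy=2,interpolation=cv2.INTER_CUBIC);b=cv2.resize(b,(233,300),interpolation=cv2.INTER_CUBIC)
cv2.imwrite('pics/c1.png',np.hstack([a,b]))
E
```

```text
[ 582.26905094 -365.58811312  111.00422164] [-0.00187639 -0.02052677  0.99978598  0.00176621] [-7.30641338e-01  7.77464889e-01  1.07459265e+00  2.13790640e-05
  1.29468886e+00 -2.34250010e+00] [-0.26587138 -0.29047978 -0.35460598]
```

View pics/c1.png

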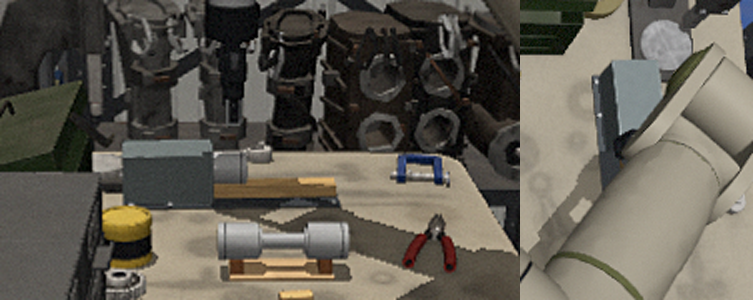

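The side crop shows the gripper's tip at (232,85), directly above the exposed land at (232,165), with the hood to its left. The view is clear, so I go down.

Call:
play_rows(deltas=[[0, 0, -0.6, 0, 0, 0, 1], [0, 0, -0.6, 0, 0, 0, 1], [0, 0, -0.5, 0, 0, 0, 1], [0, 0, -0.5, 0, 0, 0, 1], [0, 0, 0, 0, 0, 0, 1], [0, 0, 0, 0, 0, 0, 1]], squeeze=20)

```text
time_s: 3.42
eef_pos: [583.7, -366.7, 28.4]
ee_rot: [0.0, -0.021, 1.0, -0.0]
force: [-0.3, -0.6, 0.1]
grip_width: 0.998
```

Call:
play_rows(deltas=[[0, 0, 0, 0, 0, 0, 0.4], [0, 0, 0, 0, 0, 0, 0.2], [0, 0, 0, 0, 0, 0, 0.2]])

```text
time_s: 3.67
eef_pos: [584.0, -366.9, 29.1]
ee_rot: [0.001, -0.021, 1.0, -0.001]
force: [0.8, -0.3, -0.3]
grip_width: 0.617
```

Call:
play_rows(deltas=[[0, 0, 0, 0, 0, 0, 0.1], [0, 0, 0, 0, 0, 0, 0.1], [0, 0, 0, 0, 0, 0, 0.1]])

```text
time_s: 3.92
eef_pos: [583.6, -366.8, 27.9]
ee_rot: [0.0, -0.021, 1.0, -0.001]
force: [0.5, -1.6, 1.4]
grip_width: 0.553
```

Call:
play_rows(deltas=[[0, 0, -0.17, 0, 0, 0, 0.14], [0, 0, 0, 0, 0, 0, 0.12], [0, 0, 0, 0, 0, 0, 0.09]])

```text
time_s: 4.17
eef_pos: [583.1, -366.5, 19.9]
ee_rot: [-0.0, -0.021, 1.0, 0.0]
force: [-0.1, -1.8, -0.7]
grip_width: 0.549
```

Call:
play_rows(deltas=[[0, 0, 0, 0, 0, 0, 0.06], [0, 0, 0, 0, 0, 0, 0.04], [0, 0, 0, 0, 0, 0, 0.0]])

```text
time_s: 4.42
eef_pos: [583.2, -366.5, 20.3]
ee_rot: [-0.0, -0.02, 1.0, 0.0]
force: [-0.7, -2.3, -1.3]
grip_width: 0.533
```

Call:
play_rows(deltas=[[0, -0.03, 0, 0, 0, 0, 0.0], [0, 0, 0, 0, 0, 0, -0.2], [0, 0, 0, 0, 0, 0, -1], [0, 0, 0, 0, 0, 0, -1]], squeeze=40)

```text
time_s: 4.75
eef_pos: [583.3, -367.2, 20.2]
ee_rot: [-0.0, -0.021, 1.0, 0.0]
force: [-2.2, 1.5, -1.6]
grip_width: 0.527
```

Call:
play_rows(deltas=[[-0.2, -0.008, 0, 0, 0, 0, -1], [-0.3, -0.011, 0, 0, 0, 0, -1], [-0.3, -0.012, 0, 0, 0, 0, -1], [-0.3, -0.012, 0, 0, 0, 0, -1]])

```text
time_s: 5.08
eef_pos: [539.0, -368.9, 20.3]
ee_rot: [0.0, -0.021, 1.0, 0.0]
force: [0.2, -0.2, -2.2]
grip_width: 0.524
```

Call:
play_rows(deltas=[[-0.4, -0.015, 0, 0, 0, 0, -1], [-0.4, -0.015, 0, 0, 0, 0, -1], [-0.4, -0.015, 0, 0, 0, 0, -1], [-0.4, -0.015, 0, 0, 0, 0, -1], [-0.4, -0.015, 0, 0, 0, 0, -1], [-0.4, -0.015, 0, 0, 0, 0, -1], [-0.3, -0.011, 0, 0, 0, 0, -1], [0, 0, 0, 0, 0, 0, -1]])

```text
time_s: 5.75
eef_pos: [429.7, -373.3, 20.5]
ee_rot: [-0.001, -0.02, 1.0, 0.001]
force: [-0.9, 1.0, -2.3]
grip_width: 0.528
```

```bash
python3 - <<'E'
from h import *
s=sensors.sense();print(s['eef_pos'],s['force'])
snap('side','side2')
a=cv2.imread('pics/side2.png')[150:260,200:400]
cv2.imwrite('pics/c2.png',cv2.resize(a,None,fx=3,fy=3,interpolation=cv2.INTER_CUBIC))
E
```

```text
[ 429.74563913 -373.25501648   20.4523605 ] [-0.86409391  0.95402341 -2.26586187]
```

View pics/c2.png

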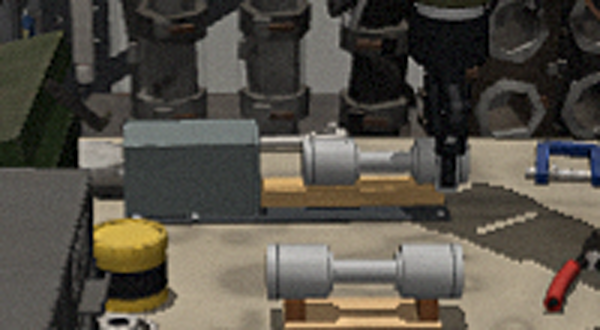

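The side crop shows the shaft fully out on the rail, with its far land at (335,160) well clear of the hood edge at x≈258 px. Now letting go.

Call:
play_rows(deltas=[[0, 0, 0, 0, 0, 0, 0.2], [0, 0, 0, 0, 0, 0, 0.4], [0, 0, 0, 0, 0, 0, 0.6], [0, 0, 0.3, 0, 0, 0, 0.6], [0, 0, 0.8, 0, 0, 0, 0.6], [0, 0, 0.8, 0, 0, 0, 0.6], [0, 0, 0.6, 0, 0, 0, 0.6], [0, 0, 0.2, 0, 0, 0, 0.6]])

```text
time_s: 6.47
eef_pos: [432.7, -374.5, 133.5]
ee_rot: [0.002, -0.021, 1.0, -0.003]
force: [0.4, -0.1, 0.0]
grip_width: 0.801
```

```bash
python3 - <<'E'
from h import *
s=sensors.sense();print(s['eef_pos'],s['ee_rot'],s['force'])
snap('side','side3');snap('top','top3')
for f in('side3','top3'):
    P=pts(f,488,-370,90,30,72);P=P[abs(P[:,1]+370)<28]
    print(f,fit(spool,P,488,-370,.038,44))
E
```

```text
[ 432.70660086 -374.51726851  133.4551381 ] [ 0.00215498 -0.02085997  0.99977591 -0.00288803] [ 0.43925885 -0.10217917  0.02360902]
side3 (array([ 488.83, -370.53,    2.08,    0.  ]), 1.66, 657)
top3 (array([ 4.8773e+02, -3.7343e+02,  1.7700e+00,  8.0000e-02]), 1.23, 638)
```

Call:
play_rows(deltas=[[0.5, 0.02, 0, 0, 0, 0, 0.3], [0.5, 0.02, 0, 0, 0, 0, 0.3], [0.46, 0.015, 0, 0, 0, 0, 0.3], [0, 0, -0.6, 0, 0, 0, 0.3], [0, 0, -0.7, 0, 0, 0, 0.3], [0, 0, -0.7, 0, 0, 0, 0.3], [0, 0, -0.43, 0, 0, 0, 0.3], [0, 0, 0, 0, 0, 0, 0.3]])

```text
time_s: 7.23
eef_pos: [487.7, -368.8, 25.8]
ee_rot: [-0.003, -0.021, 1.0, 0.004]
force: [-1.0, 0.4, -0.6]
grip_width: 0.651
```

Call:
play_rows(deltas=[[0, 0, 0, 0, 0, 0, -0.2], [0, 0, 0, 0, 0, 0, -0.4], [0, 0, 0, 0, 0, 0, -0.5], [0, 0, 0, 0, 0, 0, -0.55], [0, 0, 0, 0, 0, 0, -0.6], [0, 0, 0, 0, 0, 0, -0.8], [0, 0, 0, 0, 0, 0, -1], [0, 0, 0, 0, 0, 0, -1]], squeeze=60)

```text
time_s: 7.9
eef_pos: [490.2, -371.5, 32.8]
ee_rot: [0.001, -0.021, 1.0, -0.001]
force: [-1.4, 2.0, 5.0]
grip_width: 0.209
```

Call:
play_rows(deltas=[[0, 0, 0, 0, 0, 0, -1], [0, 0, 0, 0, 0, 0, -1], [0, 0, 0, 0, 0, 0, -1]])

```text
time_s: 8.15
eef_pos: [490.3, -371.4, 32.8]
ee_rot: [0.001, -0.021, 1.0, -0.001]
force: [-0.5, 2.7, 5.7]
grip_width: 0.209
```

Call:
play_rows(deltas=[[0, 0, 0, 0, 0, 0, -0.3], [0, 0, 0, 0, 0, 0, -0.2], [-0.04, 0, -0.1, 0, 0, 0, -0.2], [0, 0, 0, 0, 0, 0, -0.2], [0, 0, 0, 0, 0, 0, -0.2]])

```text
time_s: 8.57
eef_pos: [487.9, -371.0, 26.9]
ee_rot: [-0.0, -0.021, 1.0, 0.0]
force: [0.2, -0.0, -0.0]
grip_width: 0.397
```

Call:
play_rows(deltas=[[0, 0, 0, 0, 0, 0, -0.4], [0, 0, 0, 0, 0, 0, -0.5], [0, 0, 0, 0, 0, 0, -0.55], [0, 0, 0, 0, 0, 0, -0.6], [0, 0, 0, 0, 0, 0, -0.8], [0, 0, 0, 0, 0, 0, -1], [0, 0, 0, 0, 0, 0, -1]])

```text
time_s: 9.15
eef_pos: [488.2, -371.3, 27.5]
ee_rot: [0.0, -0.021, 1.0, -0.0]
force: [-0.9, -0.3, 2.2]
grip_width: 0.217
```

Call:
play_rows(deltas=[[0, 0, 0.1, 0, 0, 0, -1], [0, 0, 0.2, 0, 0, 0, -1], [0, 0, 0.3, 0, 0, 0, -1], [0, 0, 0.5, 0, 0, 0, -1], [0, 0, 0.7, 0, 0, 0, -1], [0, 0, 0.7, 0, 0, 0, -1], [0, 0, 0.4, 0, 0, 0, -1], [0, 0, 0.2, 0, 0, 0, -1]])

```text
time_s: 9.82
eef_pos: [488.8, -371.7, 155.0]
ee_rot: [0.002, -0.021, 1.0, -0.002]
force: [0.4, 0.2, -3.2]
grip_width: 0.212
```

Call:
play_rows(deltas=[[0, 0.3, 0, 0, 0, 0, -1], [0.1, 0.6, 0, 0, 0, 0, -1], [0.1, 0.8, 0, 0, 0, 0, -1], [0.1, 0.8, 0, 0, 0, 0, -1], [0.1, 0.8, 0, 0, 0, 0.2, -1], [0.1, 0.8, 0, 0, 0, 0.2, -1], [0.1, 0.8, 0, 0, 0, 0.2, -1], [0.1, 0.8, 0, 0, 0, 0.2, -1]])

```text
time_s: 10.48
eef_pos: [515.8, -141.4, 151.1]
ee_rot: [-0.0, -0.063, 0.998, 0.0]
force: [1.6, 0.3, -3.2]
grip_width: 0.216
```

Call:
play_rows(deltas=[[0.1, 0.8, 0, 0, 0, 0.2, -1], [0.1, 0.8, 0, 0, 0, 0.2, -1], [0.1, 0.8, 0, 0, 0, 0.15, -1], [0.1, 0.8, 0, 0, 0, 0, -1], [0.1, 0.8, 0, 0, 0, 0, -1], [0.1, 0.8, 0, 0, 0, 0, -1], [0.1, 0.8, 0, 0, 0, 0, -1], [0.1, 0.8, 0, 0, 0, 0, -1]])

```text
time_s: 11.15
eef_pos: [547.7, 114.5, 151.1]
ee_rot: [-0.001, -0.091, 0.996, 0.0]
force: [1.0, -0.8, -3.3]
grip_width: 0.213
```

Call:
play_rows(deltas=[[0.1, 0.8, 0, 0, 0, 0, -1], [0.04, 0.8, 0, 0, 0, 0, -1], [0, 0.8, 0, 0, 0, 0, -1], [0, 0.8, 0, 0, 0, 0, -1], [0, 0.8, 0, 0, 0, 0, -1], [0, 0.8, 0, 0, 0, 0, -1], [0, 0.45, 0, 0, 0, 0, -1], [0, 0.2, 0, 0, 0, 0, -1]])

```text
time_s: 11.82
eef_pos: [552.7, 333.3, 150.7]
ee_rot: [-0.001, -0.092, 0.996, 0.0]
force: [-0.4, 0.2, -3.4]
grip_width: 0.213
```

Call:
play_rows(deltas=[[0.03, -0.26, 0, 0, 0, 0, -1], [0, 0, -0.4, 0, 0, 0, -1], [0, 0, -0.5, 0, 0, 0, -1], [0, 0, -0.3, 0, 0, 0, -1], [0, 0, -0.2, 0, 0, 0, -1], [0, 0, 0, 0, 0, 0, -1], [0, 0, 0, 0, 0, 0, -1]])

```text
time_s: 12.4
eef_pos: [555.2, 320.1, 95.6]
ee_rot: [0.0, -0.091, 0.996, -0.0]
force: [0.5, 0.7, -3.0]
grip_width: 0.216
```

```bash
python3 - <<'E'
from h import *
s=sensors.sense();p=s['eef_pos'];print(p,s['ee_rot'],s['force'])
snap('side','side4');snap('top','top4')
z=p[2]+16.5
for f in('side4','top4'):
    P=pts(f,p[0],p[1],100,z-25,z+26);a=np.radians(10.5)
    q=P[:,:2]-p[:2];l=q@[np.cos(a),np.sin(a)];t=q@[-np.sin(a),np.cos(a)]
    P=P[(abs(l)>24)&(abs(l)<90)&(abs(t)<32)]
    print(f,'held',fit(spool,P,p[0],p[1],a,z), 'first',fit(spool,pts(f,544.4,374,90,36,76),544.4,374,a,50))
    print('cradle',fit(cradle,pts(f,545,330,150,5,76),553,328,.18,0))
a=cv2.imread('pics/side4.png')[280:430,230:430];b=cv2.imread('pics/top4.png')[180:300,130:280]
cv2.imwrite('pics/c4.png',np.hstack([cv2.resize(a,(400,300)),cv2.resize(b,(375,300))]))
E
```

```text
[555.20701579 320.09503309  95.6191983 ] [ 4.36135680e-05 -9.09926013e-02  9.95851567e-01 -3.39452397e-05] [ 0.48438403  0.67442885 -2.95643637]
side4 held (array([555.69, 320.64,  10.38,  -0.65]), 0.72, 1844) first (array([5.4206e+02, 3.7640e+02, 1.1280e+01, 4.0000e-02]), 1.07, 2487)
cradle (array([ 5.5114e+02,  3.2949e+02,  1.1280e+01, -1.5000e-01]), 0.7, 6626)
top4 held (array([552.28, 328.37,  18.03,   1.44]), 0.52, 17) first (array([536.4, 374. ,  10.5,   0. ]), 0.0, 0)
cradle (array([ 5.5205e+02,  3.2669e+02,  1.0900e+01, -2.4000e-01]), 1.26, 1766)
```

View pics/c4.png

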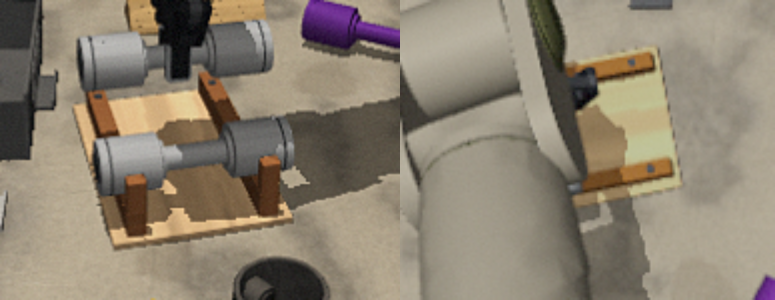

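The side crop shows the held shaft level at (175,55), over the empty seats and behind the cradle's shaft at (190,155). The fits ask for about -3 mm in x, +4 mm in y and +0.5° of turn.

Call:
play_rows(deltas=[[-0.08, 0.105, 0, 0, 0, 0.08, -1], [0, 0, -0.3, 0, 0, 0, -1], [0, 0, -0.4, 0, 0, 0, -1], [0, 0, -0.4, 0, 0, 0, -1], [0, 0, -0.2, 0, 0, 0, -1], [0, 0, 0, 0, 0, 0, -1], [0, 0, 0, 0, 0, 0, -1]])

```text
time_s: 13.08
eef_pos: [551.7, 324.7, 43.2]
ee_rot: [-0.0, -0.095, 0.995, -0.0]
force: [-0.0, 0.5, -3.3]
grip_width: 0.213
```

```bash
cat > chk.py <<'E'
from h import *
import sys
s=sensors.sense();p=s['eef_pos'];print(p,s['force'])
n=sys.argv[1];off=float(sys.argv[2])
snap('side',n)
z=p[2]+off;a=np.radians(10.9)
P=pts(n,p[0],p[1],100,z-24,z+25)
q=P[:,:2]-p[:2];l=q@[np.cos(a),np.sin(a)];t=q@[-np.sin(a),np.cos(a)]
k=(abs(l)>24)&(abs(l)<90)&(abs(t)<27)
H=fit(spool,P[k],p[0],p[1],a,z);print('held',H)
C=fit(cradle,pts(n,545,330,150,5,76 if z>80 else 34),552,328,.19,0);print('cradle',C)
F=fit(spool,pts(n,542,376.4,90,36,76),542,376.4,a,50);print('first',F)
for nm,o in(('cradle',C[0]),):
    b=np.radians(o[2]);d=H[0][:2]-o[:2];print('held in cradle',d@[np.cos(b),np.sin(b)],d@[-np.sin(b),np.cos(b)])
E
python3 chk.py side5 16.5
```

```text
[551.7474776  324.74530052  43.244272  ] [-0.01981053  0.45310581 -3.28264065]
held (array([552.17, 325.1 ,  11.01,  -0.69]), 0.88, 1460)
cradle (array([ 5.5089e+02,  3.2967e+02,  1.1270e+01, -2.9000e-01]), 0.67, 2700)
first (array([542.39, 372.01,  10.95,   3.59]), 3.76, 3623)
held in cradle 0.362190618955688 -4.732031060289056
```

Call:
play_rows(deltas=[[0, 0, -0.1, 0, 0, 0.03, -1], [0, 0, -0.07, 0, 0, 0, -1], [0, 0, -0.04, 0, 0, 0, -1], [0, 0, 0, 0, 0, 0, -1], [0, 0, 0, 0, 0, 0, -1]])

```text
time_s: 13.55
eef_pos: [551.8, 324.6, 34.9]
ee_rot: [0.0, -0.097, 0.995, -0.0]
force: [0.1, 0.3, -3.4]
grip_width: 0.214
```

Call:
play_rows(deltas=[[0, 0, -0.025, 0, 0, 0, -1], [0, 0, 0, 0, 0, 0, -1], [0, 0, -0.02, 0, 0, 0, -1], [0, 0, 0, 0, 0, 0, -1]])

```text
time_s: 13.88
eef_pos: [551.9, 324.7, 33.7]
ee_rot: [0.0, -0.097, 0.995, 0.0]
force: [-2.6, -1.0, 1.2]
grip_width: 0.207
```

Call:
play_rows(deltas=[[0, 0, 0, 0, 0, 0, -0.55], [0, 0, 0, 0, 0, 0, -0.45], [0, 0, 0, 0, 0, 0, -0.3], [0, 0, 0, 0, 0, 0, -0.25], [0, 0, 0.2, 0, 0, 0, -0.25], [0, 0, 0.6, 0, 0, 0, -0.25], [0, 0, 0.9, 0, 0, 0, -0.25], [0, 0, 0.9, 0, 0, 0, -0.25]])

```text
time_s: 14.55
eef_pos: [551.3, 324.5, 138.4]
ee_rot: [-0.001, -0.097, 0.995, -0.0]
force: [1.0, 0.0, -0.3]
grip_width: 0.369
```

Call:
play_rows(deltas=[[0, -0.8, 0.5, 0, 0, -0.5, 0], [-0.1, -0.9, 0, 0, 0, -0.06, 0], [-0.1, -0.9, 0, 0, 0, 0, 0], [-0.1, -0.9, 0, 0, 0, 0, 0], [-0.1, -0.9, 0, 0, 0, 0, 0], [-0.1, -0.9, 0, 0, 0, 0, 0], [-0.2, -0.9, 0, 0, 0, 0, 0], [-0.15, -0.4, 0, 0, 0, 0, 0]])

```text
time_s: 15.22
eef_pos: [517.4, 57.3, 157.8]
ee_rot: [0.0, -0.067, 0.998, -0.0]
force: [0.1, -1.0, 1.1]
grip_width: 0.498
```

```bash
python3 - <<'E'
from h import *
s=sensors.sense();p=s['eef_pos'];print(p,s['ee_rot'],s['force'])
snap('side','side6');snap('top','top6')
a=np.radians(11)
for f in('side6','top6'):
    print(f,'second',fit(spool,pts(f,551.5,325,85,42,76)[lambda P=0:slice(None)] if 0 else (lambda P:P[abs((P[:,:2]-[551.9,324.7])@[-np.sin(a),np.cos(a)])<24])(pts(f,551.9,324.7,88,36,76)),551.9,324.7,a,50))
    print('first',fit(spool,(lambda P:P[abs((P[:,:2]-[542,375.8])@[-np.sin(a),np.cos(a)])<24])(pts(f,542,375.8,88,36,76)),542,375.8,a,50))
    print('cradle',fit(cradle,pts(f,545,330,150,5,34),552,328,.19,0))
    print('chock',fit(chock,pts(f,518,58,95,5,60),518,58,.13,0))
E
```

```text
[517.38180397  57.30055617 157.84339355] [ 4.08642307e-04 -6.65021178e-02  9.97786104e-01 -4.38360050e-04] [ 0.1369142  -1.00651872  1.13597866]
side6 second (array([ 5.5251e+02,  3.2488e+02,  1.1330e+01, -4.4000e-01]), 0.88, 1496)
first (array([5.4228e+02, 3.7535e+02, 1.1220e+01, 4.1000e-01]), 0.75, 2133)
cradle (array([ 5.5104e+02,  3.2984e+02,  1.1300e+01, -3.9000e-01]), 0.67, 2964)
chock (array([5.1732e+02, 6.0230e+01, 7.6900e+00, 3.6000e-01]), 1.21, 1283)
top6 second (array([552.57, 321.7 ,  11.11,  -0.6 ]), 1.15, 971)
first (array([541.75, 373.12,  11.46,  -0.76]), 1.23, 988)
cradle (array([ 5.5131e+02,  3.2682e+02,  1.1290e+01, -2.2000e-01]), 1.31, 2391)
chock (array([507.6 ,  32.4 , 264.67,   5.45]), 0.28, 17)
```

Call:
play_rows(deltas=[[0, 0.055, -0.3, 0, 0, 0, 0], [0, 0, -0.7, 0, 0, 0, 0], [0, 0, -0.8, 0, 0, 0, 0], [0, 0, -0.8, 0, 0, 0, 0], [0, 0, -0.4, 0, 0, 0, 0], [0, 0, -0.2, 0, 0, 0, 0], [0, 0, 0, 0, 0, 0, 0], [0, 0, 0, 0, 0, 0, 0]], squeeze=20)

```text
time_s: 15.98
eef_pos: [518.5, 63.2, 30.0]
ee_rot: [0.001, -0.068, 0.998, -0.0]
force: [1.2, -0.4, 0.5]
grip_width: 0.503
```

Call:
play_rows(deltas=[[0, 0, 0, 0, 0, 0, -0.3], [0, 0, 0, 0, 0, 0, -0.45], [0, 0, 0, 0, 0, 0, -0.55], [0, 0, 0, 0, 0, 0, -0.6], [0, 0, 0, 0, 0, 0, -0.65], [0, 0, 0, 0, 0, 0, -0.7], [0, 0, 0, 0, 0, 0, -1], [0, 0, 0, 0, 0, 0, -1]])

```text
time_s: 16.65
eef_pos: [518.3, 62.7, 29.8]
ee_rot: [0.001, -0.068, 0.998, -0.0]
force: [-1.8, -1.1, 6.5]
grip_width: 0.182
```

Call:
play_rows(deltas=[[0, 0, 0.05, 0, 0, 0, -1], [0, 0, 0, 0, 0, 0, -1], [0, 0, 0, 0, 0, 0, -1]], squeeze=40)

```text
time_s: 16.9
eef_pos: [517.5, 62.9, 30.9]
ee_rot: [-0.0, -0.068, 0.998, 0.0]
force: [0.1, 0.4, -1.8]
grip_width: 0.177
```

Call:
play_rows(deltas=[[0, 0, 0.2, 0, 0, 0, -1], [0, 0, 0.5, 0, 0, 0, -1], [0, 0, 0.5, 0, 0, 0, -1], [0.1, 0.3, 0.4, 0, 0, 0.15, -1], [0.15, 0.6, 0, 0, 0, 0.16, -1], [0.15, 0.7, 0, 0, 0, 0.15, -1], [0.2, 0.7, 0, 0, 0, 0.15, -1], [0.2, 0.7, 0, 0, 0, 0, -1]])

```text
time_s: 17.57
eef_pos: [549.8, 184.2, 95.6]
ee_rot: [-0.0, -0.1, 0.995, 0.0]
force: [0.7, -1.2, -1.6]
grip_width: 0.181
```

Call:
play_rows(deltas=[[0.2, 0.7, 0, 0, 0, 0, -1], [0.1, 0.6, 0, 0, 0, 0, -1], [0.09, 0.35, 0, 0, 0, 0, -1], [0, 0.15, 0, 0, 0, 0, -1], [0, 0, 0, 0, 0, 0, -1], [0, 0, 0, 0, 0, 0, -1]])

```text
time_s: 18.07
eef_pos: [565.1, 254.3, 95.1]
ee_rot: [-0.0, -0.1, 0.995, -0.0]
force: [0.9, -0.1, -3.6]
grip_width: 0.179
```

```bash
cat > ck.py <<'E'
from h import *
import sys
s=sensors.sense();p=s['eef_pos'];print(p,s['ee_rot'],s['force'])
n=sys.argv[1];z=p[2]-30.3;C=np.array([551.04,329.84]);b=np.radians(11.3);a=b
snap('side',n)
P=pts(n,p[0],p[1],100,z+3,z+30);q=P[:,:2]-p[:2];l=q@[np.cos(a),np.sin(a)];t=q@[-np.sin(a),np.cos(a)]
P=P[(abs(l)>22)&(abs(t)<30)&(abs(l)<85)]
H=fit(chock,P,p[0],p[1],a,z);print('chock',H)
d=H[0][:2]-C;print('in cradle',d@[np.cos(b),np.sin(b)],d@[-np.sin(b),np.cos(b)])
d=p[:2]+[.5,.4]-C;print('tcp in cradle',d@[np.cos(b),np.sin(b)],d@[-np.sin(b),np.cos(b)])
E
python3 ck.py side7
```

```text
[565.08378183 254.29351059  95.09314569] [-2.85146971e-04 -9.95622623e-02  9.95031279e-01 -1.68052509e-04] [ 0.92395667 -0.06063687 -3.58214059]
chock (array([5.6373e+02, 2.5665e+02, 1.1090e+01, 7.0000e-02]), 0.95, 1245)
in cradle -1.8972982801532992 -74.25774342946417
tcp in cradle -0.4628192029103252 -76.53954702410132
```

Call:
play_rows(deltas=[[0.04, 0.06, 0, 0, 0, 0, -1], [0, 0, -0.3, 0, 0, 0, -1], [0, 0, -0.3, 0, 0, 0, -1], [0, 0, -0.15, 0, 0, 0, -1], [0, 0, -0.06, 0, 0, 0, -1], [0, 0, 0, 0, 0, 0, -1], [0, 0, 0, 0, 0, 0, -1]])

```text
time_s: 18.7
eef_pos: [567.0, 257.2, 62.6]
ee_rot: [-0.0, -0.1, 0.995, -0.0]
force: [-0.6, -0.1, -1.8]
grip_width: 0.182
```

Call:
play_rows(deltas=[[0, 0, -0.03, 0, 0, 0, -1], [0, 0, 0, 0, 0, 0, -1], [0, 0, -0.02, 0, 0, 0, -1], [0, 0, 0, 0, 0, 0, -1]])

```text
time_s: 19.03
eef_pos: [567.0, 257.3, 60.8]
ee_rot: [0.0, -0.1, 0.995, 0.0]
force: [-0.2, -0.8, -1.7]
grip_width: 0.184
```

```bash
python3 ck.py side8
```

```text
[566.98671165 257.2668165   60.77867877] [ 1.02435804e-04 -9.95370229e-02  9.95033854e-01  1.48657176e-05] [-0.23137154 -0.80124885 -1.69960741]
chock (array([ 5.6567e+02,  2.5947e+02,  1.1230e+01, -1.7000e-01]), 0.94, 888)
in cradle 0.5576622841909815 -71.87254561219314
tcp in cradle 1.9858295016820997 -73.99675142433036
```

Call:
play_rows(deltas=[[0, 0, -0.02, 0, 0, 0, -1], [0, 0, 0, 0, 0, 0, -1], [0, 0, 0, 0, 0, 0, -1]])

```text
time_s: 19.33
eef_pos: [567.1, 257.3, 60.0]
ee_rot: [0.0, -0.1, 0.995, 0.0]
force: [0.3, 0.3, -1.4]
grip_width: 0.178
```

Call:
play_rows(deltas=[[-0.02, 0.1, 0, 0, 0, 0, -1], [-0.02, 0.1, 0, 0, 0, 0, -1], [-0.02, 0.1, 0, 0, 0, 0, -1], [-0.02, 0.1, 0, 0, 0, 0, -1], [-0.015, 0.07, 0, 0, 0, 0, -1], [0, 0, 0, 0, 0, 0, -1], [0, 0, 0, 0, 0, 0, -1]])

```text
time_s: 19.92
eef_pos: [563.1, 276.5, 60.0]
ee_rot: [0.0, -0.1, 0.995, 0.0]
force: [0.4, 0.5, -0.1]
grip_width: 0.179
```

```bash
python3 ck.py side9
```

```text
[563.11225965 276.47897319  60.02071013] [ 1.31451760e-04 -9.97283464e-02  9.95014673e-01  1.98860118e-04] [ 0.35983402  0.50455505 -0.14288064]
chock (array([ 5.6189e+02,  2.7843e+02,  1.1460e+01, -1.7000e-01]), 0.84, 521)
in cradle 0.5660777697229438 -52.53941526091266
tcp in cradle 1.951033103235022 -54.39784502051184
```

Call:
play_rows(deltas=[[-0.01, 0.04, -0.01, 0, 0, 0, -1], [-0.005, 0.03, 0, 0, 0, 0, -1], [0, 0, 0, 0, 0, 0, -1]])

```text
time_s: 20.22
eef_pos: [563.0, 278.7, 60.0]
ee_rot: [0.001, -0.099, 0.995, -0.0]
force: [0.2, -2.4, 5.5]
grip_width: 0.181
```

Call:
play_rows(deltas=[[-0.005, 0.02, 0, 0, 0, 0, -1], [0, 0, 0, 0, 0, 0, -1], [0, 0, 0, 0, 0, 0, -1]])

```text
time_s: 20.47
eef_pos: [562.8, 279.4, 60.0]
ee_rot: [0.001, -0.099, 0.995, -0.0]
force: [1.3, -2.6, 5.0]
grip_width: 0.181
```

Call:
play_rows(deltas=[[-0.004, 0.02, 0, 0, 0, 0, -1], [0, 0, 0, 0, 0, 0, -1], [0, 0, 0, 0, 0, 0, -1]])

```text
time_s: 20.72
eef_pos: [562.7, 280.2, 60.0]
ee_rot: [0.001, -0.099, 0.995, -0.0]
force: [0.7, -2.4, 5.6]
grip_width: 0.178
```

Call:
play_rows(deltas=[[-0.004, 0.02, 0.005, 0, 0, 0, -1], [0, 0, 0, 0, 0, 0, -1], [0, 0, 0, 0, 0, 0, -1]])

```text
time_s: 20.97
eef_pos: [562.4, 281.2, 60.0]
ee_rot: [0.0, -0.099, 0.995, -0.0]
force: [0.5, -3.7, 5.5]
grip_width: 0.181
```

Call:
play_rows(deltas=[[-0.002, 0.012, 0, 0, 0, 0, -1], [0, 0, 0, 0, 0, 0, -1], [0, 0, 0, 0, 0, 0, -1]])

```text
time_s: 21.22
eef_pos: [562.2, 281.6, 60.0]
ee_rot: [0.0, -0.1, 0.995, -0.0]
force: [0.6, -3.0, 5.8]
grip_width: 0.179
```

```bash
python3 ck.py side10
```

```text
[562.24546328 281.62691493  60.00157456] [ 3.72421788e-04 -9.95063063e-02  9.95036860e-01 -5.78336265e-05] [ 0.62275389 -3.0409838   5.80352518]
chock (array([ 5.6084e+02,  2.8359e+02,  1.1300e+01, -1.4000e-01]), 0.78, 422)
in cradle 0.54751448254043 -47.27370017135754
tcp in cradle 2.1097592143083723 -49.17985248411097
```

Call:
play_rows(deltas=[[-0.002, 0.012, 0, 0, 0, 0, -1], [0, 0, 0, 0, 0, 0, -1], [0, 0, 0, 0, 0, 0, -1]])

```text
time_s: 21.52
eef_pos: [562.2, 282.1, 60.0]
ee_rot: [0.0, -0.1, 0.995, -0.0]
force: [0.3, -2.9, 4.9]
grip_width: 0.176
```

Call:
play_rows(deltas=[[-0.002, 0.012, 0, 0, 0, 0, -1], [0, 0, 0, 0, 0, 0, -1], [0, 0, 0, 0, 0, 0, -1]])

```text
time_s: 21.77
eef_pos: [562.1, 282.5, 60.0]
ee_rot: [0.0, -0.099, 0.995, -0.0]
force: [0.8, -3.3, 5.5]
grip_width: 0.178
```

Call:
play_rows(deltas=[[-0.002, 0.012, 0, 0, 0, 0, -1], [0, 0, 0, 0, 0, 0, -1], [0, 0, 0, 0, 0, 0, -1]])

```text
time_s: 22.02
eef_pos: [562.0, 282.8, 60.0]
ee_rot: [0.0, -0.099, 0.995, -0.0]
force: [0.4, -3.8, 5.9]
grip_width: 0.181
```

Call:
play_rows(deltas=[[-0.002, 0.012, 0, 0, 0, 0, -1], [0, 0, 0, 0, 0, 0, -1], [0, 0, 0, 0, 0, 0, -1]])

```text
time_s: 22.27
eef_pos: [562.0, 283.0, 60.0]
ee_rot: [0.0, -0.099, 0.995, -0.001]
force: [1.0, -6.3, 6.1]
grip_width: 0.18
```

```bash
python3 ck.py side11; python3 - <<'E'
from h import *
a=np.radians(11.2)
for f in('side6','side10','side11'):
    P=pts(f,551.9,324.7,88,36,76);P=P[abs((P[:,:2]-[551.9,324.7])@[-np.sin(a),np.cos(a)])<24]
    print(f,'second',fit(spool,P,551.9,324.7,a,50))
b=cv2.imread('pics/side11.png')[280:410,240:400]
cv2.imwrite('pics/c5.png',cv2.resize(b,None,fx=4.5,fy=4.5,interpolation=cv2.INTER_CUBIC))
E
```

```text
[562.03233945 283.00556453  60.03954853] [ 3.01526140e-04 -9.94794265e-02  9.95039428e-01 -5.37931771e-04] [ 1.03262955 -6.27638518  6.14757605]
chock (array([ 5.6076e+02,  2.8497e+02,  1.1650e+01, -2.4000e-01]), 0.83, 396)
in cradle 0.7394709889113461 -45.904776251023755
tcp in cradle 2.1709079319093214 -47.78616768345424
side6 second (array([ 5.5251e+02,  3.2489e+02,  1.1330e+01, -4.4000e-01]), 0.88, 1497)
side10 second (array([ 5.5259e+02,  3.2475e+02,  1.1310e+01, -2.3000e-01]), 0.92, 1529)
side11 second (array([ 5.5260e+02,  3.2487e+02,  1.1600e+01, -2.1000e-01]), 0.9, 1530)
```

View pics/c5.png

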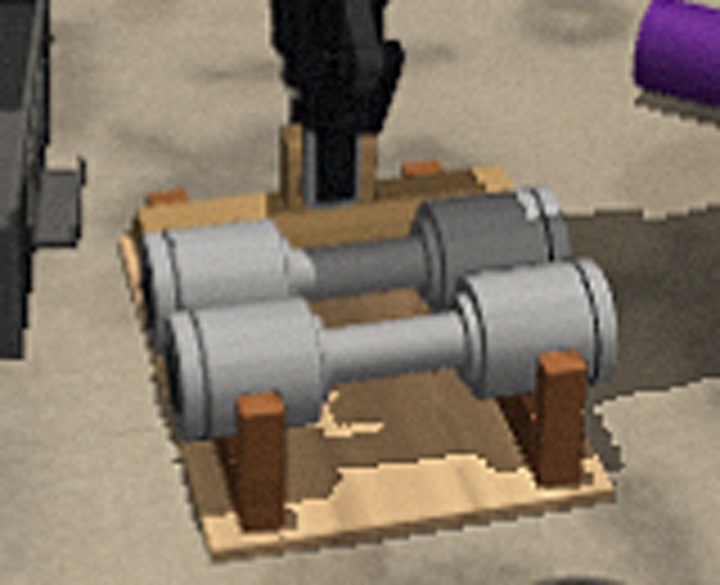

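The crop shows the chock behind the second shaft, at about (320,215), touching it along its length. Both shafts are seated and parallel at (350,270) and (390,345). The push force stepped to 6 N at TCP y -47.8 in the cradle, and the shaft did not move. Letting go.

Call:
play_rows(deltas=[[0, 0, 0, 0, 0, 0, -0.62], [0, 0, 0, 0, 0, 0, -0.5], [0, 0, 0, 0, 0, 0, -0.3], [0, 0, 0, 0, 0, 0, -0.2], [0, 0, 0.3, 0, 0, 0, -0.2], [0, 0, 0.6, 0, 0, 0, -0.2], [0, 0, 0.8, 0, 0, 0, -0.2], [0, 0, 0.8, 0, 0, 0, -0.2]])

```text
time_s: 22.98
eef_pos: [561.2, 283.8, 161.4]
ee_rot: [-0.0, -0.1, 0.995, 0.0]
force: [0.1, 0.6, 0.1]
grip_width: 0.401
```

Call:
play_rows(deltas=[[-0.1, -0.8, 0, 0, 0, -0.4, 0], [-0.1, -0.8, 0, 0, 0, -0.4, 0], [-0.1, -0.8, 0, 0, 0, -0.4, 0], [-0.1, -0.8, 0, 0, 0, -0.4, 0], [-0.1, -0.8, 0, 0, 0, -0.24, 0], [-0.1, -0.8, 0, 0, 0, 0, 0], [-0.1, -0.8, 0, 0, 0, 0, 0], [-0.1, -0.8, 0, 0, 0, 0, 0]])

```text
time_s: 23.65
eef_pos: [529.3, 26.4, 160.6]
ee_rot: [0.0, -0.003, 1.0, 0.0]
force: [0.0, -0.1, -0.1]
grip_width: 0.498
```

Call:
play_rows(deltas=[[-0.1, -0.8, 0, 0, 0, 0, 0], [-0.085, -0.8, 0, 0, 0, 0, 0], [0, -0.8, 0, 0, 0, 0, 0], [0, -0.6, 0, 0, 0, 0, 0], [0, -0.35, 0, 0, 0, 0, 0], [0, -0.13, 0, 0, 0, 0, 0], [0, 0, 0, 0, 0, 0, 0]])

```text
time_s: 24.23
eef_pos: [522.3, -111.8, 160.0]
ee_rot: [0.0, -0.003, 1.0, 0.0]
force: [0.4, -0.2, -0.5]
grip_width: 0.501
```

```bash
python3 - <<'E'
from h import *
s=sensors.sense();p=s['eef_pos'];print(p,s['ee_rot'],s['force'])
snap('side','side12');snap('top','top12')
a=np.radians(11.3);nn=np.array([-np.sin(a),np.cos(a)])
for f in('side12','top12'):
    print(f)
    for nm,c,sd,z in(('second',np.array([552,324.7]),spool,50),('first',np.array([542,375.8]),spool,50),('chock',np.array([560.5,284.]),chock,30)):
        P=pts(f,*c,88,36,90);P=P[abs((P[:,:2]-c)@nn)<23]
        r=fit(sd,P,*c,a,z);d=r[0][:2]-([551.04,329.84] if f[0]=='s' else [551.31,326.82])
        print(nm,r,'cradle xy',d@[np.cos(a),np.sin(a)],d@nn)
    print('stand',fit(spool,pts(f,522.6,-112.3,95,30,70),522.6,-112.3,0,42))
E
```

```text
[ 522.31325539 -111.78089186  159.95065147] [ 1.14536838e-04 -2.87862024e-03  9.99995847e-01  8.12835475e-05] [ 0.35027283 -0.23793157 -0.45397621]
side12
second (array([ 5.5253e+02,  3.2510e+02,  1.1590e+01, -4.4000e-01]), 0.83, 1480) cradle xy 0.5323311175249377 -4.940073236432252
first (array([5.4233e+02, 3.7530e+02, 1.1210e+01, 3.5000e-01]), 0.73, 2072) cradle xy 0.36655804132393843 46.285433293881376
chock (array([ 5.6078e+02,  2.8390e+02,  1.1260e+01, -4.5000e-01]), 0.86, 1005) cradle xy 0.5494209077427561 -46.957952858553526
stand (array([ 5.2254e+02, -1.1217e+02,  2.1000e-01, -9.0000e-02]), 1.38, 902)
top12
second (array([ 5.5233e+02,  3.2175e+02,  1.1390e+01, -2.7000e-01]), 1.15, 991) cradle xy 0.006780000408075491 -5.171581385958708
first (array([541.82, 372.99,  11.51,  -0.8 ]), 1.27, 943) cradle xy -0.25919962993020806 47.13450769395861
chock (array([561.16, 281.81,  11.8 ,   1.88]), 1.58, 1176) cradle xy 0.839518434328439 -46.067535301971844
stand (array([567.56, -73.74, -62.  ,   0.  ]), 0.0, 3)
```

Call:
play_rows(deltas=[[0, -0.015, -0.3, 0, 0, 0, 0], [0, 0, -0.7, 0, 0, 0, 0], [0, 0, -0.8, 0, 0, 0, 0], [0, 0, -0.8, 0, 0, 0, 0], [0, 0, -0.5, 0, 0, 0, 0], [0, 0, -0.25, 0, 0, 0, 0], [0, 0, 0, 0, 0, 0, 0], [0, 0, 0, 0, 0, 0, 0]], squeeze=20)

```text
time_s: 25.0
eef_pos: [522.8, -111.6, 26.4]
ee_rot: [0.0, -0.004, 1.0, -0.0]
force: [0.2, -0.8, 0.3]
grip_width: 0.498
```

Call:
play_rows(deltas=[[0, 0, 0, 0, 0, 0, -0.3], [0, 0, 0, 0, 0, 0, -0.4], [0, 0, 0, 0, 0, 0, -0.45], [0, 0, 0, 0, 0, 0, -0.5], [0, 0, 0, 0, 0, 0, -0.55], [0, 0, 0, 0, 0, 0, -0.6], [0, 0, 0, 0, 0, 0, -0.7], [0, 0, 0, 0, 0, 0, -0.7]])

```text
time_s: 25.67
eef_pos: [522.7, -112.6, 26.4]
ee_rot: [0.001, -0.003, 1.0, -0.0]
force: [-0.9, -1.6, 6.0]
grip_width: 0.223
```

Call:
play_rows(deltas=[[0, 0, 0, 0, 0, 0, -1], [0, 0, 0, 0, 0, 0, -1], [0, 0, 0.1, 0, 0, 0, -1], [0, 0, 0.3, 0, 0, 0, -1], [0, 0, 0.6, 0, 0, 0, -1], [0, 0, 0.8, 0, 0, 0, -1], [0, 0, 0.8, 0, 0, 0, -1], [0, 0, 0.6, 0, 0, 0, -1]], squeeze=60)

```text
time_s: 26.33
eef_pos: [522.1, -111.9, 155.8]
ee_rot: [0.0, -0.003, 1.0, 0.0]
force: [1.6, 0.5, -4.3]
grip_width: 0.208
```

Call:
play_rows(deltas=[[0, 0.2, 0.3, 0, 0, 0, -1], [0.05, 0.5, 0.1, 0, 0, 0.2, -1], [0.05, 0.7, 0, 0, 0, 0.2, -1], [0.05, 0.8, 0, 0, 0, 0.2, -1], [0.05, 0.8, 0, 0, 0, 0.2, -1], [0.05, 0.8, 0, 0, 0, 0.2, -1], [0.05, 0.8, 0, 0, 0, 0.2, -1], [0.05, 0.8, 0, 0, 0, 0.2, -1]])

```text
time_s: 27.0
eef_pos: [535.5, 105.5, 169.1]
ee_rot: [-0.001, -0.077, 0.997, 0.0]
force: [0.8, 0.0, -3.5]
grip_width: 0.217
```

Call:
play_rows(deltas=[[0.05, 0.8, 0, 0, 0, 0.2, -1], [0.05, 0.8, 0, 0, 0, 0.2, -1], [0.05, 0.8, 0, 0, 0, 0.03, -1], [0.05, 0.8, 0, 0, 0, 0, -1], [0.05, 0.8, 0, 0, 0, 0, -1], [0.05, 0.8, 0, 0, 0, 0, -1], [0, 0.6, 0, 0, 0, 0, -1], [0, 0.4, 0, 0, 0, 0, -1]])

```text
time_s: 27.67
eef_pos: [547.1, 338.3, 168.6]
ee_rot: [-0.001, -0.1, 0.995, 0.0]
force: [-0.3, -0.4, -3.9]
grip_width: 0.211
```

Call:
play_rows(deltas=[[0, 0.2, 0, 0, 0, 0, -1], [0, 0.1, 0, 0, 0, 0, -1], [0, 0.06, 0, 0, 0, 0, -1], [0, 0, 0, 0, 0, 0, -1], [0, 0, 0, 0, 0, 0, -1]])

```text
time_s: 28.08
eef_pos: [548.4, 349.3, 169.7]
ee_rot: [-0.0, -0.099, 0.995, -0.0]
force: [-0.1, 0.3, -3.4]
grip_width: 0.207
```

Now down to about 25 mm above the saddle, then a check with the side camera.

Call:
play_rows(deltas=[[-0.03, 0.015, -0.3, 0, 0, 0, -1], [0, 0, -0.6, 0, 0, 0, -1], [0, 0, -0.6, 0, 0, 0, -1], [0, 0, -0.3, 0, 0, 0, -1], [0, 0, -0.1, 0, 0, 0, -1], [0, 0, 0, 0, 0, 0, -1], [0, 0, 0, 0, 0, 0, -1]])

```text
time_s: 28.67
eef_pos: [547.8, 350.8, 95.0]
ee_rot: [0.001, -0.099, 0.995, 0.0]
force: [0.1, -0.6, -3.9]
grip_width: 0.212
```

```bash
cat > ct.py <<'E'
from h import *
import sys
s=sensors.sense();p=s['eef_pos'];print(p,s['ee_rot'],s['force'])
n=sys.argv[1];snap('side',n);a=np.radians(11.3);uu=np.array([np.cos(a),np.sin(a)]);nn=np.array([-np.sin(a),np.cos(a)])
z=float(sys.argv[2]) or p[2]+15.6
for nm,c,zz,lo in(('top',np.array([547.1,350.2]),z,z-8),('second',np.array([552.5,325]),50,36),('first',np.array([542.2,375.8]),50,36)):
    P=pts(n,*c,95,lo,zz+26);l=(P[:,:2]-c)@uu;P=P[(abs((P[:,:2]-c)@nn)<24)&(abs(l)>(24 if nm=='top' and sys.argv[2]=='0' else 0))]
    if len(P)<50: print(nm,len(P));continue
    r=fit(spool,P,*c,a,zz);d=r[0][:2]-[551.04,329.84];print(nm,r,'cradle xy',d@uu,d@nn)
E
python3 ct.py side13 0
```

```text
[547.75743805 350.84742585  95.04099442] [ 9.35321272e-04 -9.88409367e-02  9.95102770e-01  2.67850091e-04] [ 0.11837604 -0.61916572 -3.91523418]
top (array([547.72, 350.98,  11.26,  -0.81]), 0.7, 1563) cradle xy 0.8866608229121401 21.380735080560587
second (array([ 5.5248e+02,  3.2500e+02,  1.1490e+01, -8.0000e-02]), 0.87, 1171) cradle xy 0.4637057701733953 -5.028337395074819
first (array([5.4234e+02, 3.7534e+02, 1.1310e+01, 3.6000e-01]), 0.72, 2119) cradle xy 0.3842020336790898 46.32269841878078
```

Call:
play_rows(deltas=[[-0.012, -0.015, -0.1, 0, 0, 0, -1], [0, 0, -0.15, 0, 0, 0, -1], [0, 0, -0.15, 0, 0, 0, -1], [0, 0, -0.08, 0, 0, 0, -1], [0, 0, -0.02, 0, 0, 0, -1], [0, 0, 0, 0, 0, 0, -1], [0, 0, 0, 0, 0, 0, -1]])

```text
time_s: 29.3
eef_pos: [546.6, 350.3, 73.8]
ee_rot: [0.0, -0.099, 0.995, 0.0]
force: [-0.4, 0.3, -3.8]
grip_width: 0.216
```

Call:
play_rows(deltas=[[0, 0, -0.025, 0, 0, 0, -1], [0, 0, 0, 0, 0, 0, -1], [0, 0, 0, 0, 0, 0, -1]])

```text
time_s: 29.55
eef_pos: [546.7, 350.3, 72.9]
ee_rot: [0.0, -0.099, 0.995, 0.0]
force: [0.4, -0.0, -3.8]
grip_width: 0.213
```

Call:
play_rows(deltas=[[0, 0, -0.02, 0, 0, 0, -1], [0, 0, 0, 0, 0, 0, -1], [0, 0, 0, 0, 0, 0, -1]])

```text
time_s: 29.8
eef_pos: [546.8, 350.2, 72.7]
ee_rot: [0.0, -0.099, 0.995, 0.0]
force: [-1.8, -2.3, 5.3]
grip_width: 0.209
```

Call:
play_rows(deltas=[[0, 0, -0.01, 0, 0, 0, -1], [0, 0, 0, 0, 0, 0, -1], [0, 0, 0, 0, 0, 0, -1]])

```text
time_s: 30.05
eef_pos: [546.8, 350.2, 72.6]
ee_rot: [0.0, -0.099, 0.995, 0.0]
force: [-4.1, -4.2, 7.7]
grip_width: 0.21
```

Call:
play_rows(deltas=[[0, 0, 0.01, 0, 0, 0, -1], [0, 0, 0, 0, 0, 0, -0.7], [0, 0, 0, 0, 0, 0, -0.6], [0, 0, 0, 0, 0, 0, -0.55], [0, 0, 0, 0, 0, 0, -0.5], [0, 0, 0, 0, 0, 0, -0.4], [0, 0, 0, 0, 0, 0, -0.3], [0, 0, 0, 0, 0, 0, -0.3]])

```text
time_s: 30.72
eef_pos: [546.5, 350.3, 71.6]
ee_rot: [-0.0, -0.099, 0.995, 0.0]
force: [-0.3, -0.4, -0.7]
grip_width: 0.352
```

```bash
python3 ct.py side14 88
```

```text
[546.51804165 350.34767323  71.64831957] [-5.73082505e-05 -9.90191616e-02  9.95085523e-01  5.98640299e-05] [-0.29270302 -0.43897982 -0.74606861]
top (array([ 5.4668e+02,  3.5009e+02,  1.1180e+01, -3.8000e-01]), 0.83, 1891) cradle xy -0.30757049035226225 20.711772024466292
second (array([5.5267e+02, 3.2480e+02, 1.1490e+01, 4.4000e-01]), 0.72, 286) cradle xy 0.6108333264486926 -5.261690094190197
first (array([542.3 , 375.38,  11.25,   0.55]), 0.79, 2218) cradle xy 0.3528152931068551 46.36976085089238
```

All centred. Retreating upward and to the side, then a final look.

Call:
play_rows(deltas=[[0, 0, 0.2, 0, 0, 0, -0.3], [0, 0, 0.5, 0, 0, 0, -0.3], [0, 0, 0.8, 0, 0, 0, -0.3], [0, 0, 0.9, 0, 0, 0, -0.3], [0, 0, 0.8, 0, 0, 0, -0.3], [-0.2, -0.8, 0, 0, 0, 0, -0.3], [-0.2, -0.9, 0, 0, 0, 0, -0.3], [-0.2, -0.9, 0, 0, 0, 0, -0.3]])

```text
time_s: 31.43
eef_pos: [522.0, 245.4, 200.8]
ee_rot: [0.001, -0.1, 0.995, 0.0]
force: [1.4, 0.4, 0.2]
grip_width: 0.35
```

Call:
play_rows(deltas=[[-0.3, -0.9, 0, 0, 0, 0, -0.3], [-0.3, -0.9, 0, 0, 0, 0, -0.3], [-0.3, -0.9, 0, 0, 0, 0, -0.3], [-0.3, -0.9, 0, 0, 0, 0, -0.3], [0, -0.5, 0, 0, 0, 0, -0.3], [0, 0, 0, 0, 0, 0, -0.3], [0, 0, 0, 0, 0, 0, -0.3]])

```text
time_s: 32.02
eef_pos: [474.8, 81.6, 200.6]
ee_rot: [0.001, -0.098, 0.995, -0.0]
force: [-0.3, -0.3, 0.5]
grip_width: 0.349
```

```bash
python3 ct.py side15 88; python3 - <<'E'
from h import *
snap('top','top15');a=np.radians(11.3)
P=pts('side15',560.5,284,88,36,90);P=P[abs((P[:,:2]-[560.5,284])@[-np.sin(a),np.cos(a)])<23]
print('chock side',fit(chock,P,560.5,284,a,30))
A=cv2.imread('pics/top15.png')[140:300,140:420];B=cv2.imread('pics/side15.png')[270:410,230:410]
cv2.imwrite('pics/c6.png',np.hstack([cv2.resize(A,(425,320)),cv2.resize(B,(370,320))]))
d=cv2.absdiff(cv2.imread('pics/top0.png'),cv2.imread('pics/top15.png'))[150:190,280:405]
print('bystander diff frac',(d.max(2)>40).mean())
E
```

```text
[474.76024773  81.62353538 200.62639676] [ 6.04559969e-04 -9.79920423e-02  9.95187015e-01 -1.46857701e-06] [-0.28849545 -0.29803176  0.4948252 ]
top (array([ 5.4685e+02,  3.5024e+02,  1.1150e+01, -5.2000e-01]), 0.76, 2006) cradle xy -0.11147407676288204 20.825553378727076
second (array([552.81, 324.76,  12.07,   0.69]), 0.72, 407) cradle xy 0.7402815328755002 -5.328347140726032
first (array([5.4237e+02, 3.7524e+02, 1.1240e+01, 5.3000e-01]), 0.73, 2187) cradle xy 0.3940258590112162 46.218758568598886
chock side (array([560.84, 283.29,  12.64,  -0.88]), 0.77, 398)
bystander diff frac 0.0
```

View pics/c6.png

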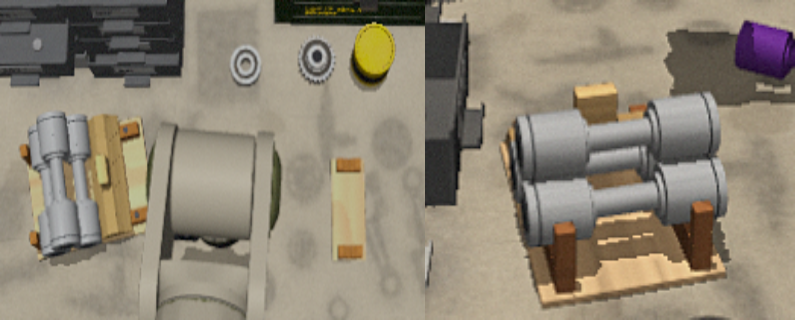

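The top crop at left shows the top shaft lying over the other two at (52,185), the chock tight beside them at (110,180), and the gear, tin and bearing where they were. The side crop at right agrees. One last check of the chock from the top view, then I hand in.

```bash
python3 - <<'E'
from h import *
a=np.radians(11.3)
for f in('top12','top15'):
    P=pts(f,560.9,282,88,34,90);P=P[abs((P[:,:2]-[560.9,280])@[-np.sin(a),np.cos(a)])<16]
    print(f,fit(chock,P,560.9,282,a,30))
    # grip block centroid
    G=pts(f,560.9,282,26,76,90);print(G.mean(0),len(G))
E
```

```text
top12 (array([5.6157e+02, 2.8041e+02, 1.1570e+01, 4.4000e-01]), 1.24, 790)
[559.7956469  280.10952039  84.79436152] 114
top15 (array([5.6181e+02, 2.8059e+02, 1.1110e+01, 3.6000e-01]), 1.18, 789)
[559.96237183 280.06586419  85.49325473] 106
```

The chock hasn't moved and is parallel, so I'm handing in.

```bash
python3 -c "
from rig import order;print(order.finish_job())"
```

```text
the job is handed in; nothing more can be done
None
```

The job is done in the order asked and handed in at about 32 s of robot time. No verdict was reported.

- **Moves:** I drew the hood shaft out along the rail and let go. I then took it by its neck and laid it in the empty V seat. The chock was set down on the flat and slid in until the push force stepped from about 3 to 6 N at cradle y ≈ -48 mm. The stand shaft went on top last. Nothing was dropped.
- **Shafts:** In the last side view, each shaft is within about 1 mm of its place, both endwise and across the cradle. The second shaft is at y ≈ -5.3 mm and the top one at y ≈ 20.8 mm. The top and first shafts are parallel to the cradle within about 0.2°.
- **Chock:** In the top view it stands at 11.1°, against 11.3° for the cradle. It did not shift when the top shaft went on.
- **Bystanders:** The picture around the gear, grease tin and bearing did not change.
- **Disagreements:** The last side view put the chock at 12.6° and the second shaft at 12.1°. Both were mostly hidden there, and unobstructed views had put them at 11.3–11.8° and 11.4–11.6°. The two cameras differ by about 3 mm in y, so I relied on positions measured relative to the cradle.

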